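# Zero the open-time dial, then open the sample jar

## Task

The blue opening stand holds a closed sample jar and has a dial that counts the minutes a jar stands open. First turn the dial's black knob back anticlockwise to its zero stop; then twist the jar's tight red cap anticlockwise until its lugs come free, while the holder braces the jar, and lift it without pulling the jar up out of its holder. Finish while holding the cap still and level in the gripper, straight over the jar's mouth and about two centimetres clear of it; leave the other things on the desk alone.

Things in the scene. Friction and masses are not known exactly. Their poses are not given: they have to be found in the camera images.
- stand: Blue opening stand fixed to the desk, 130 (x) by 300 (y) by 18 mm high; origin at the centre of its underside, z up. Near its +y end, centred at (0, 75) mm, a square black rubber holder (inside 63.5, outside 83.5 mm square, rising to 48 mm above the desk) in which the jar stands; near its -y end, centred at (0, -85) mm, the white dial with its black knob.
- dial_grip (a point): Point on the axis of the dial's black knob, at gripping height (55 mm above the desk). The knob's grip is an upright bar 42 mm long (along this frame's x), 14 mm wide (along y), its top 62 mm above the desk, on a disc of 44 mm diameter whose top is 32 mm above the desk. The frame turns with the knob; z up.
- dial (a joint): Angle of the dial knob in rad: 0 at its zero stop (grip bar along the stand's x axis, its white mark at the red line), growing clockwise seen from above; to zero it, turn anticlockwise by this angle, against friction of about 0.06 N m, up to the hard stop. It stays where it is left.
- jar: Glass sample jar, loose in the stand's holder with 1.7 mm play all round. Heights above its origin (centre of its underside, 18 mm above the desk; z up): square foot 60 by 60 mm up to 62 mm, shoulder to 68 mm, round neck of 39 mm diameter to the mouth at 100 mm. About 0.45 kg. Three ridges round the neck hold the cap's three lugs.
- jar_mouth (a point): Centre of the jar's mouth, on its axis, 100 mm above the jar's underside (118 mm above the desk); axes as the jar's. An orange spring sealing ring round the mouth pushes up at the cap with about 14 N and so makes it tight.
- cap: Red ribbed round twist-off cap, loose, 56 mm diameter, 20 mm high, 50 g; origin at the centre of its open underside, z up; white line on its top along +x. Closed, its origin is 87 mm above the jar's underside (top 125 mm above the desk), and the neck below it is bare for 19 mm. Its yaw relative to the jar is 0 when fully closed and starts between 0 and 0.4 rad.
- cap_top (a point): Centre of the cap's top. Turned anticlockwise seen from above (up to about 0.5 N m) the cap comes free at a yaw of about 1.2 rad relative to the jar and the seal then pushes it up 2 to 3 mm; at about 1.8 rad the lugs meet the next ridges. In between it lifts straight off: its lugs are clear once it is 10 mm above its closed height.
- spare_jar: Another closed jar of the same kind with white cap and blue content, 107 mm high, standing on the desk on the stand's far side; leave alone. Origin at the centre of its underside.
- tape: Yellow roll of tape lying flat, 90 mm diameter, 25 mm high; leave alone. Origin at the centre of its underside.
- mug: Blue mug, 80 mm diameter, 95 mm high; leave alone. Origin at the centre of its underside.
- stapler: Black stapler, 150 mm long, 47 mm high; leave alone. Origin at the centre of its underside.
- mouse: White computer mouse 100 by 58 by 32 mm on a round black pad; leave alone. Origin at the centre of its underside.
- glue: White round glue bottle with orange cap, 40 mm diameter, 100 mm high; leave alone. Origin at the centre of its underside.
Not all that is in view belongs to the job. Of the things like the cap, leave any that is yellow; of the rest the smaller one is meant.

How it is judged:
By the outcome, as a careful person would: the job done as asked, in the order asked, and still so for the second after the job is handed in, while the arm keeps its last pose, push and grip.
It also fails if it takes over 48 s, if anything falls off the work surface, if the arm or the gripper's body presses on something with over 40 N, if the wrist force passes 120 N, or if a joint passes its speed limit or range.

## Robot

A 7-joint arm with a two-finger parallel gripper is mounted at the origin on the work surface. World frame = base frame: x ahead of the robot, y to its left, z up, the work surface at z = 0. Lengths are in m, angles in rad, forces in N, time in s.
With the tool pointing down it reaches from about 0.425 to 0.8 m from the base axis. Payload 8.3 kg.
Tool frame: the origin (TCP) lies midway between the tips of the shut fingers; the grasp point (between the pads) lies 19 mm behind it (env.grasp_offset is the z of the grasp point in the tool frame, in m); z points along the fingers, y is the line along which they close (so a half turn about z gives the same grasp; the last joint's range is limited). The gripper opens to 85 mm and grips with 20 to 120 N. Pads are 22 mm wide; open, the fingers measure 114 mm over their backs; the gripper's body (76 mm by 85 mm) begins 54 mm behind the grasp point. The pads swing forward as they close: fully open they stand 13 mm farther back than shut.
Start: joints at [-1.335, 0.383, 0.016, 1.37, -0.006, 1.388, -0.046], TCP at [0.184, 0.597, 0.231] pointing down, gripper open.
Joint ranges: [-2.95, 2.95], [-0.25, 2.06], [-1.52, 1.56], [0.18, 2.33], [-1.44, 4.58], [0.02, 2.06], [-3.01, 3.01]. Speed limits (rad/s): [2.39, 2.39, 3.01, 3.01, 3.14, 3.14, 3.14].

## Interface

Orientations are given as a unit quaternion [w, x, y, z].
In Python, from plant import env, inverse_kinematics, optics gives the robot as it stands. Calls block until the motion is done:
- env.goto(position, orientation): joint-space move of the TCP to a pose.
- env.move_straight(position, rate=0.15, attitude=None): straight line of the TCP; attitude=None keeps the orientation; rate is the mean speed in m/s.
- env.goto_joints(angles): joint-space move.
- env.let_go() and env.clamp(grip_force=None): open the fingers fully, or close them until they stop; grip_force is the grip in N (None keeps the last).
- env.pause(seconds).
- inverse_kinematics(position, orientation): joint angles nearest the present ones, or None.
- env.observe(): the state.
- optics.capture(name): name is "scene" or "top"; returns a dict with "color" (480x640x3 uint8, red, green, blue), "intrinsics" (3x3 intrinsics, pixels), "camera_from_world" (4x4, takes a point from world to camera coordinates). Camera axes: x right, y down, z forward; pixel columns grow to the right and rows downward; lengths in m; the calibration is good to about 2 mm. A picture is of the moment at which its call begins. There is no depth.
A pose or a line that the arm cannot do raises env.MotionError and nothing moves.
- env.finish_job(): hands the job in; it is judged then, once.
The state is a dict: "time_s": time; "joint_pos": joint angles; "qd": joint speeds; "joint_efforts": joint torques, N m; "position": TCP position; "tcp_rot": TCP orientation; "wrist_force": force on the tool from outside, world axes, zero at the start; "ft_torque": the same for the moment, N m; "opening": finger opening in m; "gripper_force": force on a finger pad.
Only numpy, scipy, OpenCV 4.12 (cv2) and the standard library are available. Lean on these libraries where they do the work, as an engineer would, in place of code of your own. Each camera call takes 0.05 s, during which the arm holds its last target. There are 200 camera calls.

## Working session

There is one attempt and no reset: what is moved stays moved. The work goes in short steps, each a Python script; the robot and the scene stay as the last script left them, time stands still between calls to the robot, and variables do not carry over. Pictures are saved under pics/ and viewed, at most 10 in all, crops included, and the job is handed in when it is done.

```bash
ls; mkdir -p pics
python3 - <<'E'
from plant import env,optics
import cv2,numpy as np
for n in("scene","top"):
    c=optics.capture(n); cv2.imwrite(f"pics/{n}0.png",c["color"][:,:,::-1]); print(n,c["intrinsics"].round(1).tolist(),c["camera_from_world"].round(4).tolist())
s=env.observe(); print(s, env.grasp_offset)
E
```

```text
pics
scene [[504.1, 0.0, 310.5], [0.0, 504.1, 242.3], [0.0, 0.0, 1.0]] [[-0.7369, 0.676, 0.0035, 0.3482], [0.445, 0.4889, -0.7503, -0.1714], [-0.5089, -0.5513, -0.6611, 1.5509], [0.0, 0.0, 0.0, 1.0]]
top [[535.5, 0.0, 322.4], [0.0, 535.5, 245.8], [0.0, 0.0, 1.0]] [[-0.0326, -0.9995, 0.0022, 0.0193], [-0.9763, 0.0314, -0.2142, 0.5444], [0.214, -0.0091, -0.9768, 1.1574], [0.0, 0.0, 0.0, 1.0]]
{'time_s': 0.1, 'joint_pos': array([-1.33492334,  0.38414998,  0.01635083,  1.3710189 , -0.00631754,
        1.38825539, -0.04651604]), 'qd': array([-2.11965611e-03, -5.55941325e-04, -2.31469701e-04, -2.91807245e-03,
       -9.94901465e-05,  1.50923272e-04, -1.92424947e-03]), 'joint_efforts': array([ 4.07573185e-03, -6.29126716e+01,  8.48333314e-01, -3.72760069e+01,
        1.69424177e-02,  1.04860996e-02,  3.83084216e-05]), 'position': array([0.18377618, 0.59688765, 0.23039492]), 'tcp_rot': array([-1.32699539e-04,  1.48798398e-01,  9.88867151e-01, -8.81870487e-04]), 'wrist_force': array([ 0.01752054,  0.28050654, -0.17697015]), 'ft_torque': array([ 0.03186435,  0.00096883, -0.01533761]), 'gripper_force': 0.0, 'opening': 0.08549231137114602} -0.0187
```

View pics/scene0.png

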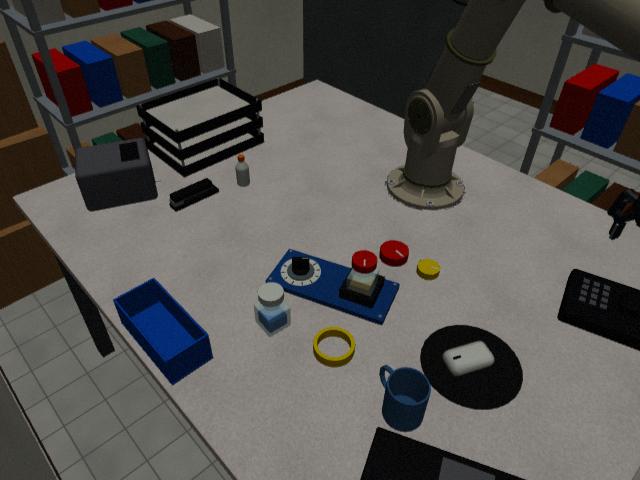

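View pics/top0.png

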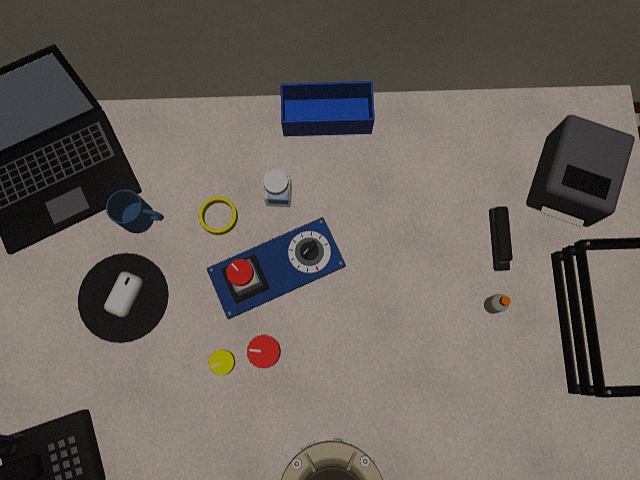

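The scene view shows the stand at about (333,285). Three things look like the cap:
- Red cap on the jar: top view (240,271), scene (364,261).
- Larger red lid flat on the desk: top view (264,351).
- Yellow cap: top view (222,362), ruled out by its colour.

The red cap on the jar in the holder fits, being the smaller red one. I'll confirm it with a crop and measure.

```bash
cat > h.py <<'E'
import numpy as np, cv2
from plant import env,optics,inverse_kinematics
def ray(c,px,z):
    K=c["intrinsics"];T=c["camera_from_world"];R=T[:3,:3];o=-R.T@T[:3,3]
    d=R.T@np.linalg.solve(K,[px[0],px[1],1]); return o+d*(z-o[2])/d[2]
def proj(c,p):
    T=c["camera_from_world"];q=c["intrinsics"]@(T[:3,:3]@p+T[:3,3]); return q[:2]/q[2]
def hsv(c): return cv2.cvtColor(c["color"],cv2.COLOR_RGB2HSV)
def blobs(m,amin=30):
    cs,_=cv2.findContours(m.astype(np.uint8),cv2.RETR_EXTERNAL,cv2.CHAIN_APPROX_NONE)
    return sorted([k for k in cs if cv2.contourArea(k)>amin],key=cv2.contourArea,reverse=True)
def down(yaw):   # tool pointing down, tool x axis at world angle yaw; closing line at yaw-90deg
    return np.array([0,np.cos(yaw/2),np.sin(yaw/2),0])
E
python3 - <<'E'
from h import *
c=optics.capture("top"); H=hsv(c)
blue=(H[...,0]>105)&(H[...,0]<125)&(H[...,1]>150)&(H[...,2]>50)
blue[:200]=0
k=blobs(blue,1000)[0]
w=np.array([ray(c,p[0],.018)[:2] for p in k])
r=cv2.minAreaRect((w*1000).astype(np.float32)); print("stand",r)
red=((H[...,0]<6)|(H[...,0]>174))&(H[...,1]>150)&(H[...,2]>80)
for k in blobs(red,100):
    (u,v),rad=cv2.minEnclosingCircle(k); print("red",u,v,rad,"box",cv2.boundingRect(k))
    for z in(.125,.0):
        p=np.array([ray(c,q[0],z)[:2] for q in k]).astype(np.float32)*1000; print(z,cv2.minEnclosingCircle(p),cv2.fitEllipse(p))
a=c["color"][210:325,200:360]; cv2.imwrite("pics/crop1.png",cv2.resize(a,None,fx=5,fy=5,interpolation=cv2.INTER_CUBIC)[:,:,::-1])
E
```

```text
stand ((508.1446228027344, 111.60169982910156), (127.75337982177734, 297.0930480957031), 22.622264862060547)
red 263.0 351.0 16.643415451049805 box (247, 335, 33, 33)
0.125 ((312.78656005859375, 131.5832061767578), 33.772003173828125) ((312.85382080078125, 131.7661895751953), (65.08488464355469, 65.66358947753906), 1.7415595054626465)
0.0 ((315.9449768066406, 144.81881713867188), 37.53400802612305) ((316.0197448730469, 145.02220153808594), (72.33501434326172, 72.97818756103516), 1.7416431903839111)
red 238.89999389648438 271.29998779296875 13.345504760742188 box (226, 259, 27, 26)
0.125 ((480.3325500488281, 180.71823120117188), 28.284061431884766) ((480.1881408691406, 180.89463806152344), (53.70163345336914, 54.707916259765625), 67.04753112792969)
0.0 ((502.15478515625, 199.42726135253906), 31.43472671508789) ((501.9942626953125, 199.62330627441406), (59.68370819091797, 60.802120208740234), 67.04743957519531)
```

View pics/crop1.png

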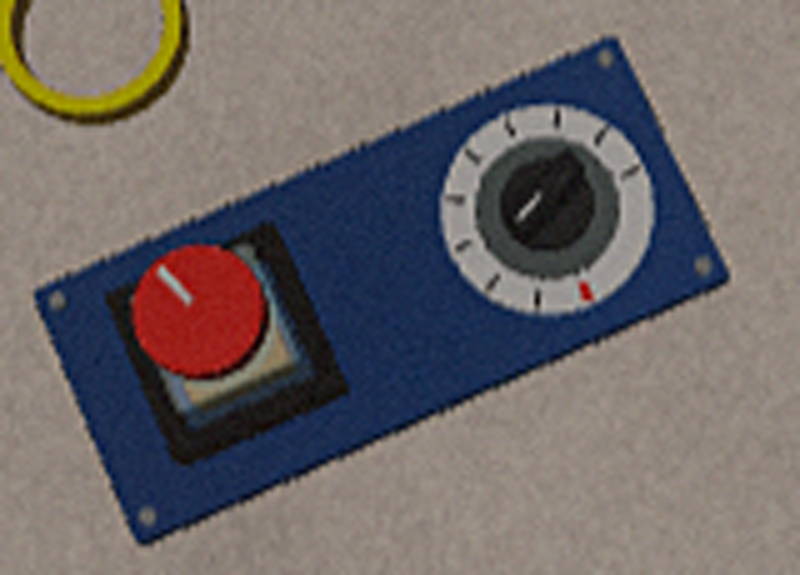

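The crop confirms the target. The red cap at full-image pixel (239,271) sits on the jar in the black holder and fits to about 54–56 mm diameter. The desk lid is about 72 mm.

The dial knob's white mark runs from about (303,254) to (308,248.6), and the red line is at (317,268). I'll compute the angles and the clearance to the spare jar next.

Run:
```python
from h import *
c=optics.capture("top"); s=optics.capture("scene"); H=hsv(c);Hs=hsv(s)
th=np.radians(22.62); C=np.array([.5081,.1116]); ys=np.array([-np.sin(th),np.cos(th)])
D=C-.085*ys; J=C+.075*ys; print("dial",D,"jar",J)
f=lambda u,v:(200+u/5-.4,210+v/5-.4)
a=ray(c,f(513,222),.062);b=ray(c,f(541,193),.062);d=(a-b)[:2];print("mark",np.degrees(np.arctan2(d[1],d[0])),a,b)
a=ray(c,f(585,290),.02);d=a[:2]-D;print("redline",np.degrees(np.arctan2(d[1],d[0])))
a=ray(c,f(159,267),.125);b=ray(c,f(191,303),.125);d=(a-b)[:2];print("cap",np.degrees(np.arctan2(d[1],d[0])))
# white marks via masks
def pca(P):
    P=P-P.mean(0);u,S,v=np.linalg.svd(P,full_matrices=False);return np.degrees(np.arctan2(v[0,1],v[0,0]))%180,S
V=c["color"].astype(int).min(2)
for ctr,r,z in((proj(c,[*D,.062]),7,.062),(proj(c,[*J,.125]),11,.125)):
    yy,xx=np.mgrid[:480,:640];m=(np.hypot(xx-ctr[0],yy-ctr[1])<r)&(V>90); p=np.array([ray(c,q,z)[:2] for q in zip(xx[m],yy[m])]);print(ctr,m.sum(),pca(p),p.mean(0))
# spare jar cap
for cc,HH,box in((c,H,(260,165,295,195)),(s,Hs,(255,280,290,305))):
    m=(HH[...,1]<40)&(HH[...,2]>150); mm=np.zeros_like(m);x0,y0,x1,y1=box;mm[y0:y1,x0:x1]=m[y0:y1,x0:x1]
    for k in blobs(mm,40)[:1]:
        p=np.array([ray(cc,q[0],.107)[:2] for q in k]).astype(np.float32)*1000;print("spare",cv2.minEnclosingCircle(p))
# cap on jar in scene view
m=((Hs[...,0]<6)|(Hs[...,0]>174))&(Hs[...,1]>150)&(Hs[...,2]>80);m[:,:345]=0;m[:,379:]=0;m[280:]=0;m[:240]=0
k=blobs(m,40)[0];x,y,w,h=cv2.boundingRect(k);print("scene cap box",x,y,w,h,"pred centre body",proj(s,[*J,.115]))
```

```text
dial [0.54079249 0.03313854] jar [0.47925368 0.1808307 ]
mark 134.97121886906575 [0.52669629 0.04801483 0.062     ] [0.53968052 0.03501754 0.062     ]
redline -156.92746321714625
cap 40.455989224264265
[308.61653387 247.69393887] 6 (np.float64(137.5050456161045), array([0.00780777, 0.0018115 ])) [0.53376109 0.04037737]
[239.13972222 271.95798046] 17 (np.float64(41.859379707307085), array([0.02091995, 0.00487989])) [0.49088373 0.19038572]
spare ((693.4068603515625, 106.78781127929688), 32.79344177246094)
scene cap box 352 250 25 18 pred centre body [362.89873111 261.85306979]
```

Run:
```python
from h import *
D=[.5408,.0331];J=[.4797,.1808]
for n,P,z,ys in(("dial",D,.036,(-44,22.6,28,136,202.6-360,202.6)),("jar",J,.093,(-150,-90,-45,-20,0,20,50,70,110,140))):
    for y in ys:
        q=inverse_kinematics([*P,z],down(np.radians(y)));print(n,y,None if q is None else np.round(q,2))
```

```text
dial -44 [-1.05  0.87  1.35  1.87 -0.92  1.22 -1.72]
dial 22.6 [-0.72  0.48  0.75  1.85 -0.4   0.96 -0.97]
dial 28 [-0.71  0.48  0.75  1.85 -0.39  0.96 -0.88]
dial 136 [-0.62  0.45  0.62  1.85 -0.32  0.94  0.95]
dial -157.4 [-0.55  0.43  0.53  1.85 -0.26  0.93  2.06]
dial 202.6 [-0.55  0.43  0.53  1.85 -0.26  0.93  2.06]
jar -150 [-0.67  0.26  0.28  1.87 -0.09  1.02  1.75]
jar -90 [-0.56  0.26  0.16  1.86 -0.05  1.02  2.76]
jar -45 [-1.43  0.65  1.37  1.89 -0.69  1.19 -2.17]
jar -20 [-1.43  0.65  1.37  1.89 -0.69  1.19 -1.74]
jar 0 [-0.95  0.3   0.62  1.88 -0.2   1.03 -1.82]
jar 20 [-0.93  0.29  0.6   1.88 -0.19  1.03 -1.48]
jar 50 [-0.88  0.28  0.54  1.88 -0.17  1.03 -0.97]
jar 70 [-0.86  0.28  0.51  1.88 -0.16  1.03 -0.63]
jar 110 [-0.81  0.27  0.46  1.87 -0.14  1.02  0.05]
jar 140 [-0.78  0.27  0.41  1.87 -0.13  1.02  0.56]
```

Run:
```python
from h import *
D=[.5408,.0331]; R=np.radians
env.goto([*D,.13],down(R(136)))
env.move_straight([*D,.037],rate=.1)
env.clamp(20)
s=env.observe();print(s["time_s"],s["opening"],s["gripper_force"],s["wrist_force"].round(1),s["ft_torque"].round(2),s["position"])
for y in (170,196):
    env.move_straight([*D,.037],rate=.1,attitude=down(R(y)));s=env.observe();print(y,s["time_s"],s["wrist_force"].round(1),s["ft_torque"].round(3),s["opening"],s["position"].round(4),s["tcp_rot"].round(3))
c=optics.capture("scene");cv2.imwrite("pics/d1.png",cv2.resize(c["color"][200:320,250:410],None,fx=5,fy=5,interpolation=cv2.INTER_CUBIC)[:,:,::-1])
```

```text
4.3833 0.013204491271980558 23.533154726028442 [-1.3 -0.1  2.2] [ 0.01  0.38 -0.13] [0.54080084 0.03308945 0.03714004]
170 5.125 [-1.   0.7  3.3] [0.129 0.323 0.057] 0.013561670181992716 [0.5409 0.0332 0.0371] [0.    0.088 0.996 0.   ]
196 5.725 [-2.3  1.9  4.3] [0.362 0.382 0.063] 0.013488551607703096 [0.5409 0.0334 0.0371] [ 0.    -0.138  0.99   0.   ]
```

View pics/d1.png

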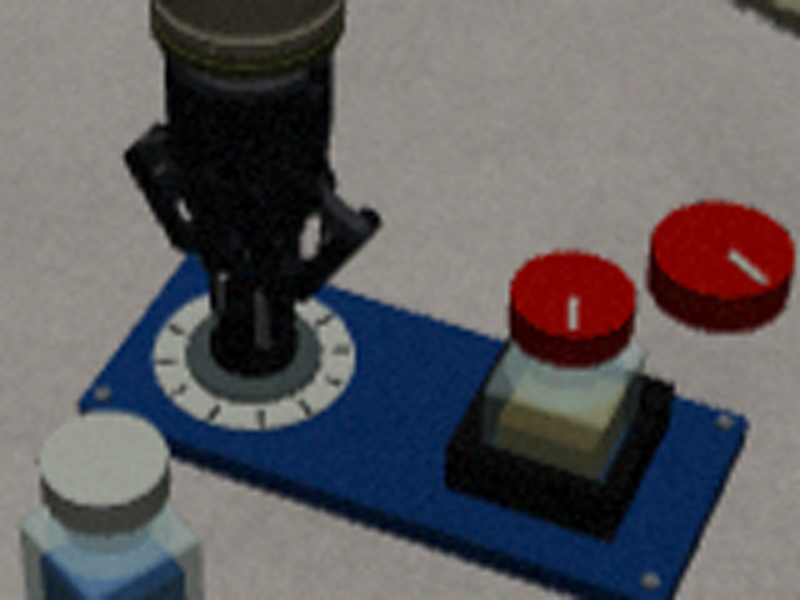

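The gripper holds the knob bar on the dial at crop (255,345), and the torque of about 0.06 N m matches the stated friction. The jar is undisturbed, so I'll turn on in small steps until the stop shows in the torque.

Run:
```python
from h import *
D=[.5408,.0331]; R=np.radians
for y in (200,202,203.5,205,206.5,208,209):
    env.move_straight([*D,.037],rate=.1,attitude=down(R(y)));s=env.observe();tz=s["ft_torque"][2];print(y,s["time_s"],s["ft_torque"].round(3),s["wrist_force"].round(1))
    if abs(tz)>.3: break
env.let_go(); env.move_straight([*D,.13],rate=.15)
J=[.4797,.1808]
env.goto([*J,.19],down(R(110)))
c=optics.capture("scene");cv2.imwrite("pics/d2.png",cv2.resize(c["color"][200:320,250:410],None,fx=5,fy=5,interpolation=cv2.INTER_CUBIC)[:,:,::-1]);print(env.observe()["time_s"])
```

```text
200 6.025 [0.438 0.408 0.106] [-2.6  1.9  5.7]
202 6.275 [0.422 0.398 0.073] [-2.1  2.4  4.6]
203.5 6.525 [ 0.56   0.312 -0.484] [-1.6  2.8  5.2]
9.7333
```

View pics/d2.png

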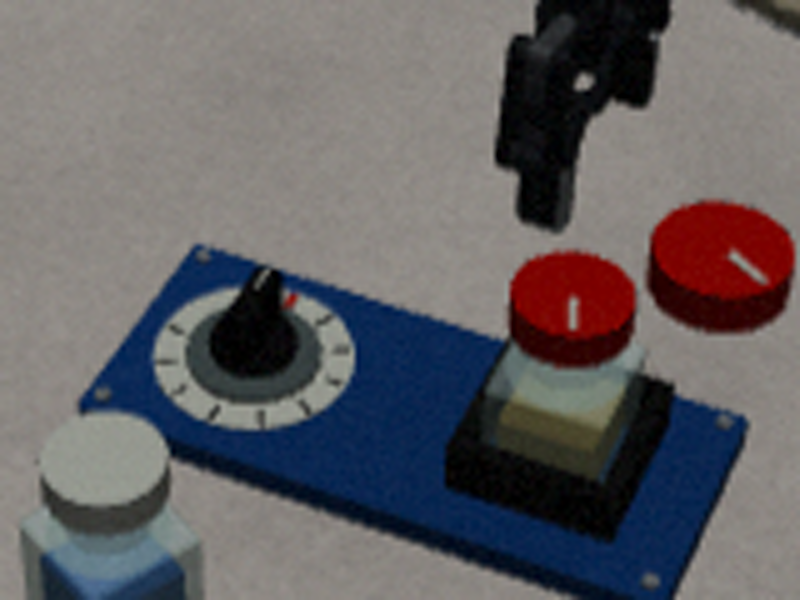

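The knob's mark at crop (263,278) now points at the red line (290,298), and the torque jumped at 203.5°, where the stop is expected. I'll check the angle by number from the top view, measure the cap again, then grip the cap and turn it.

Run:
```python
from h import *
R=np.radians;D=np.array([.5408,.0331]);th=R(22.62);x=np.array([np.cos(th),np.sin(th)])
def ang(c,ctr3,r,rmin=0):
    V=c["color"].astype(int).min(2);ctr=proj(c,ctr3);yy,xx=np.mgrid[:480,:640];m=(np.hypot(xx-ctr[0],yy-ctr[1])<r)&(V>85)
    p=np.array([ray(c,q,ctr3[2])[:2] for q in zip(xx[m],yy[m])])
    if len(p)<3: return len(p)
    q=p-p.mean(0);v=np.linalg.svd(q,full_matrices=False)[2][0];d=p.mean(0)-ctr3[:2]
    return len(p),np.degrees(np.arctan2(v[1],v[0]))%180,np.degrees(np.arctan2(d[1],d[0]))%360,np.hypot(*d)
for n in("top","scene"):
    c=optics.capture(n)
    # predicted mark centre at zero vs measured white pixel centroid within 6 px
    m0=np.r_[D-x*.012,.062]; print(n,"mark",ang(c,m0,7), "zero-pred px",proj(c,m0))
    V=c["color"].astype(int).min(2);u=proj(c,m0);yy,xx=np.mgrid[:480,:640];k=(np.hypot(xx-u[0],yy-u[1])<6)&(V>85);P=np.array([ray(c,q,.062)[:2] for q in zip(xx[k],yy[k])])
    if len(P):
        d=P.mean(0)-D;print("  mark bearing",np.degrees(np.arctan2(d[1],d[0]))%360,"want 202.6")
J=[.4797,.1808]
env.move_straight([*J,.093],rate=.1)
env.clamp(80)
s=env.observe();print(s["time_s"],s["opening"],s["gripper_force"],s["wrist_force"].round(1),s["ft_torque"].round(2),s["position"].round(4))
c=optics.capture("scene");cv2.imwrite("pics/j1.png",cv2.resize(c["color"][200:320,250:410],None,fx=5,fy=5,interpolation=cv2.INTER_CUBIC)[:,:,::-1])
```

```text
top mark (5, np.float64(24.966019817365265), np.float64(359.56377937328415), np.float64(0.0009603329449064359)) zero-pred px [310.80825178 252.41522514]
  mark bearing 204.55774278499402 want 202.6
scene mark (45, np.float64(34.619654951844794), np.float64(215.55069659026753), np.float64(0.011200294580481775)) zero-pred px [301.1293446  255.31500826]
  mark bearing 210.97044855079415 want 202.6
11.3417 0.05423983316020181 82.39535598430564 [-3.1 -2.1  8.3] [-0.3   0.78  0.02] [0.4798 0.1809 0.0939]
```

View pics/j1.png

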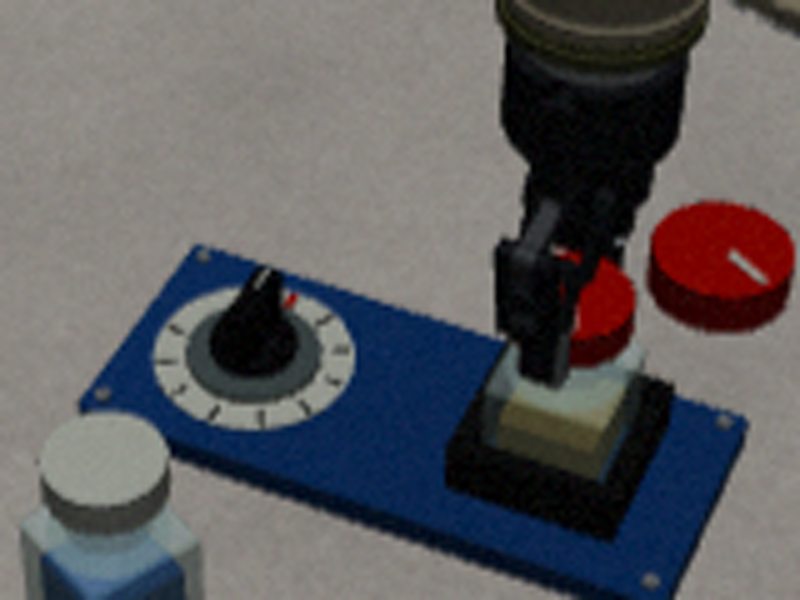

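The dial mark bears about 204° against an ideal 202.6°, so it is at the stop within measuring error. The fingers hold the cap with 82 N at 54 mm opening. Next I'll twist by 70° in steps, watching the torque.

Run:
```python
from h import *
J=[.4798,.1809]; R=np.radians; z=env.observe()["position"][2]
for y in (122,134,146,158,170,180):
    env.move_straight([*J,z],rate=.1,attitude=down(R(y)));s=env.observe();print(y,s["time_s"],s["ft_torque"].round(3),s["wrist_force"].round(1),s["position"].round(4),round(s["opening"],4))
for n,b in(("scene",(250,200)),("top",(180,220))):
    c=optics.capture(n);cv2.imwrite(f"pics/t_{n}.png",cv2.resize(c["color"][b[1]:b[1]+120,b[0]:b[0]+160],None,fx=5,fy=5,interpolation=cv2.INTER_CUBIC)[:,:,::-1])
```

```text
122 11.75 [-0.094  0.219  0.064] [-1.1 -0.7  3.6] [0.4799 0.181  0.0942] 0.0539
134 12.1083 [0.026 0.144 0.215] [0.9 0.8 5.3] [0.4802 0.1812 0.0944] 0.0544
146 12.4667 [0.076 0.109 0.232] [-0.2  0.2  7.3] [0.4804 0.1813 0.0945] 0.0544
158 12.825 [-0.028  0.119  0.186] [-0.1 -0.4  7.3] [0.4807 0.1813 0.0948] 0.0542
170 13.1833 [-0.052  0.251  0.154] [-0.5  0.8 10.3] [0.4808 0.1814 0.0951] 0.0545
180 13.5083 [0.015 0.242 0.111] [-0.2 -0.2 10.6] [0.4809 0.1814 0.0952] 0.0547
```

View pics/t_scene.png

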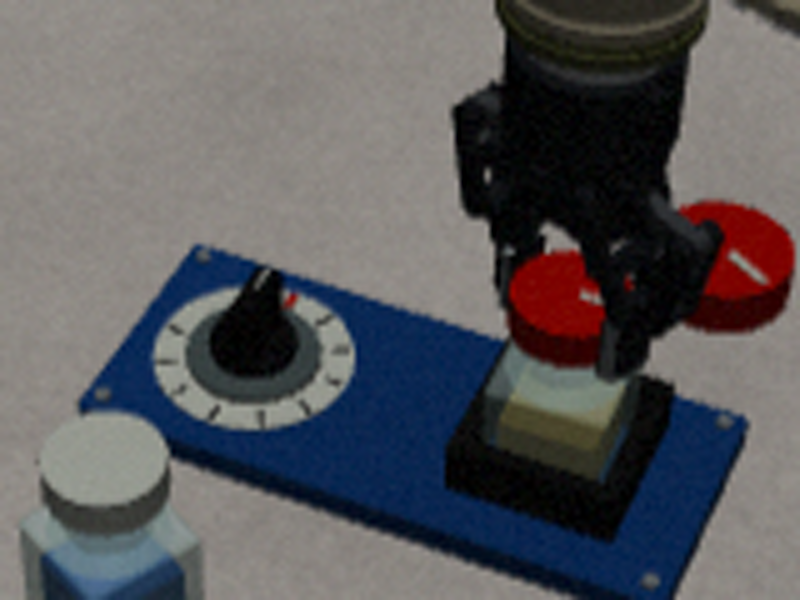

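The white line has turned with the cap and now runs from crop (580,294) to (603,302), which is a bearing of about 110°, or about 1.5 rad relative to the jar. There was no slip, and the torque has dropped while the seal pushes up, so the cap is free. Next I'll lift it slowly, watching the force.

Run:
```python
from h import *
p=env.observe()["position"]
for z in (.098,.101,.105,.110,.127):
    env.move_straight([p[0],p[1],z],rate=.04);s=env.observe();print(z,s["time_s"],s["wrist_force"].round(1),s["ft_torque"].round(2),s["position"].round(4))
    if s["wrist_force"][2]<-8: print("pulling!");break
env.pause(.5)
c=optics.capture("scene");cv2.imwrite("pics/l1.png",cv2.resize(c["color"][200:320,250:410],None,fx=5,fy=5,interpolation=cv2.INTER_CUBIC)[:,:,::-1])
```

```text
0.098 13.8667 [ 1.1 -0.1 -0.2] [ 0.06 -0.05 -0.  ] [0.4807 0.1813 0.0976]
0.101 14.1167 [-0.2  0.9 -0.6] [-0.   -0.02  0.04] [0.4809 0.1814 0.1009]
0.105 14.3667 [-0.   0.1 -0.8] [-0.01 -0.01 -0.02] [0.4812 0.1815 0.1053]
0.11 14.6417 [ 0.  -0.1 -0.9] [-0.02 -0.03  0.03] [0.4811 0.1815 0.1104]
0.127 15.2167 [ 0.5  0.5 -0.8] [ 0.05 -0.03  0.01] [0.481  0.1815 0.1271]
```

View pics/l1.png

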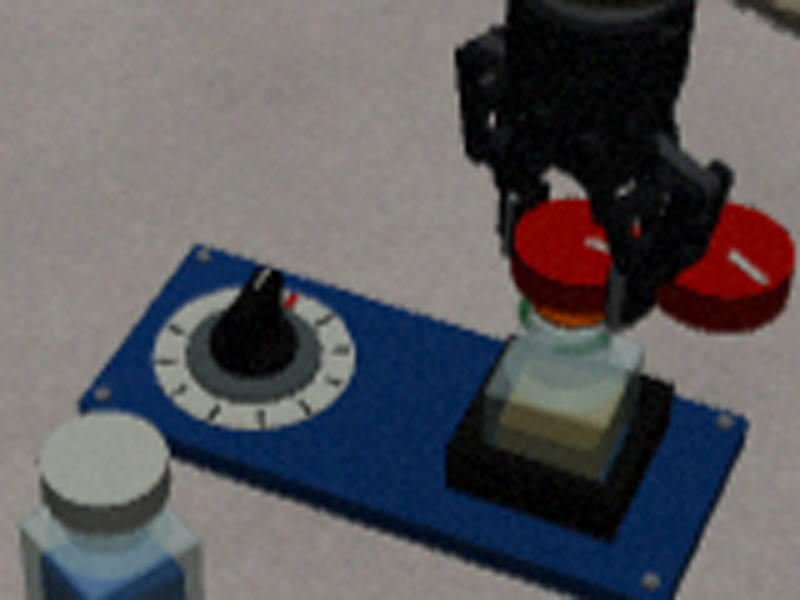

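The cap is off and level at crop (574,255). The orange ring at (575,318) is directly below it, and the jar is still seated in the holder at (558,440). From the picture the lift is about 32 mm, which gives about 19 mm of clearance, so I'm handing in.

Run:
```python
from h import *
print(env.finish_job())
```

```text
the job is handed in; nothing more can be done
None
```

I turned the dial back to its zero stop, then twisted the red cap free and lifted it off with the jar still in its holder. I handed the job in at about 16 s, with the cap held level over the mouth, about 19 mm clear by the camera.

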